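# Close the tall highlighter and show it to the webcam

### The arm

A 7-joint arm with a two-finger parallel gripper is mounted at the origin on the work surface. World frame = base frame: x ahead of the robot, y to its left, z up, the work surface at z = 0. Lengths are in m, angles in rad, forces in N, time in s.
With the tool pointing down it reaches from about 0.35 to 0.9 m from the base axis. Payload 7.2 kg.
Tool frame: the origin (TCP) lies at the very end of the fingers, on their centre line; the grasp point (between the pads) lies 19 mm behind it; z points along the fingers, y is the direction in which the jaws open and shut (so a half turn about z gives the same grasp; the last joint's range is limited). The gripper opens to 88 mm and grips with 3 to 60 N. Pads are 20 mm wide; open, the fingers measure 115 mm over their backs; the gripper's body (75 mm by 178 mm) begins 61 mm behind the grasp point.
Start: joints at [1.103, 0.411, -0.013, 1.596, 0.006, 1.134, -0.082], TCP at [0.243, -0.576, 0.223] pointing down, gripper open.
Joint ranges: [-2.95, 2.95], [-0.29, 1.99], [-1.47, 1.44], [0.14, 2.54], [-1.03, 4.17], [0.13, 1.85], [-2.86, 2.86]. Speed limits (rad/s): [2.39, 2.39, 3.01, 3.01, 3.14, 3.14, 3.14].

### API

Orientations are given as a unit quaternion [w, x, y, z].
In Python, from rig import readout, eyes, sign_off, models gives the robot as it stands. The module is installed in compiled form; this text tells all that it offers.
- The arm moves only by the tool send_rows, never from a script. Its argument "increments" is a list of rows, each an object with "hand": the opening, from 0 (shut) to 1 (fully open); "linear": the shift along the tool's x, y, z in cm, a list of three; "roll": the turn about the tool's z in degrees. A call has 1 to 12 rows; each row is the pose to reach, as a shift and turn from the pose measured when the call began, along the tool's axes at that moment; what a row does not reach only later rows make up. A row lasts 1/10 s, in which the tool goes at most 50 mm and 8.59 degrees, less where a joint would pass 70% of its speed; a pose out of reach is approached as far as the arm can. A call with a gripper value outside its range is refused whole. The fingers move at their own pace and stop on an object; the grip force is fixed at half the most. Time passes only in rows, so rows that repeat a pose let the fingers close. It gives the time, the measured TCP pose, the force and the opening at its end, in the units of the state.
- readout.state(): the state, without advancing time (a new reading comes with each control period).
- eyes.get_image(name): name is "side" or "top"; returns a dict with "image" (420x560x3 uint8, red, green, blue), "depth" (420x560 float32, m along the optical axis (not along the pixel's ray), 0 where there is no reading), "K" (3x3 intrinsics, pixels), "rvec" (rotation vector, rad) and "tvec" (3), from world to camera coordinates, as OpenCV has them. Camera axes: x right, y down, z forward; pixel columns grow to the right and rows downward; lengths in m; the calibration is good to about 2 mm. A picture is of the moment at which its call begins.
- sign_off(): hands the job in, once; it reports no verdict.
Trained networks look in a picture, given as the dict that the camera call returned (one of the last four; its "shot" number tells which), for a name from the list of things; names that differ only in an ending like _2 or _b are one class to them, and where a whole thing is asked for, a point or a joint stands for the part that bears it (a point fixed in the world has none). Each returns a list of dicts, best first, with "score" (0 to 1); they miss things now and then, are a little off and sometimes report something else, mostly with a low value. They report only what shows in the picture. A call takes as long as a camera call. They do not tell look-alikes from the thing itself.
- models.outline_of(query, picture): "region" (420x560 bool, what is visible of it) and "extent" ([left, top, width, height] in pixels, round what is visible of it).
The state is a dict: "time_s": time; "joints": joint angles; "dq": joint speeds; "tau": joint torques, N m; "tcp_pos": TCP position; "tcp_rot": TCP orientation; "wrist_force": force on the tool from outside, world axes, zero at the start; "moment": the same for the moment, N m; "grip_width": finger opening in m.
Only numpy, scipy, OpenCV 4.12 (cv2) and the standard library are available. Lean on these libraries where they do the work, as an engineer would, in place of code of your own. Each camera call takes 0.05 s, during which the arm holds its last target.

### The job

The cap of the tall flat highlighter in the pen holder is not fully on: with the pen still standing in its slot, press the cap down until it is fully home. Then take that pen out and show it to the webcam: hold it upright, cap up, straight in front of the lens and 12 cm away from it, its middle level with the lens and a broad face turned to the lens. Finish while still holding it there, and leave everything else as it stands, without bumping the webcam.

Things in the scene. Friction and masses are not known exactly. Their poses are not given: they have to be found in the camera images.
- pen_mid (a point): Centre of the tall flat highlighter to be closed and shown: half-way up the closed pen, 65 mm above its foot. The pen is 16 mm thick (x axis; its two broad faces look along x and -x), 28 mm wide (y axis) and 130 mm tall closed, z towards the cap. It stands upright in one of the three slots of the holder and is at least 38 mm taller than the other two pens.
- pen: The same highlighter, origin at the centre of its foot, axes as above. White barrel up to 78 mm above the foot, black neck, ribbed grey cap 52 mm long; barrel and cap both 16 x 28 mm, the cap sits on the shoulder of the barrel when home. Loose, about 50 g. It may be gripped by cap or barrel; the cap does not come off.
- cap_top (a point): Centre of the flat top of the highlighter's cap (16 x 28 mm), axes as the pen's. It is 130 mm above the foot when the cap is home, 7 to 10 mm higher at the start.
- cap (a joint): How far the cap has been pressed on, in m: 0 to 0.003 at the start, 0.010 fully home against the shoulder (a hard stop). It slides down the neck against about 4 N of friction and stays where it is left, so 6 to 15 N on its top brings it home.
- holder: Grey pen holder fixed to the table, 70 mm (x) by 216 mm (y) by 45 mm high, origin at the centre of its underside. Three slots in a row along its y axis at y = -68, 0 and +68 mm, each 19 x 31 mm, 35 mm deep with the floor 10 mm above the table. The pens' x and y axes are parallel to the holder's, and a pen in its slot is lifted straight up.
- webcam: Black webcam on a slim stand fixed to the table; origin at the centre of the round base (45 mm radius, 12 mm high) at table height. The head is 36 mm (x) by 95 mm (y) by 34 mm (z), centred 185 mm above the table, top at 202 mm. It looks along its own -x axis, level.
- lens (a point): Centre of the webcam lens's front glass, 30 mm in front of the stand's axis and 185 mm above the table, axes as the webcam's (looks along -x).
- view (a point): The point in the air where the middle of the pen must be shown: 120 mm straight in front of the lens (along the webcam's -x), 185 mm above the table, axes as the webcam's.
- short_a_mid (a point): Centre of one short flat pen, 92 mm tall, 16 x 28 mm, standing in another slot of the holder. Leave it.
- short_b_mid (a point): Centre of the other short flat pen, the same size, in the remaining slot. Leave it.
- flask_mid (a point): Centre of a steel vacuum flask with a dark cap, 68 mm across, 215 mm tall, standing. Leave it.
- water_mid (a point): Centre of a clear water bottle, 62 mm across, 200 mm tall, standing. Leave it.
- eraser_mid (a point): Centre of a whiteboard eraser, 50 x 120 mm, 32 mm high, lying flat. Leave it.
- glue_mid (a point): Centre of a glue stick, 29 mm across, 95 mm tall, standing. Leave it.
Mind the look-alikes: they are no part of the job. What is shaped like the holder but red is not meant.

How it is judged:
By the outcome, as a careful person would: the job done as asked, in the order asked, and still so for the second after the job is handed in, while the arm keeps its last pose, push and grip.
It also fails if it takes over 48 s, if anything falls off the work surface, if the arm or the gripper's body presses on something with over 40 N, if the wrist force passes 120 N, or if a joint passes its speed limit or range.

## Working session

There is one attempt and no reset: what is moved stays moved. The work goes in short steps, Python scripts to look and compute and a tool call to move; the robot and the scene stay as the last step left them, time stands still between calls to the robot, and variables do not carry over. Pictures are saved under pics/ and viewed, and the job is handed in when it is done.

Besides the shell and the picture viewer there is one more tool, called as name([rows], argument=value, ...), one row to a line, values as JSON. send_rows: Moves the arm, as the interface text tells. Its arguments: {"type":"object","properties":{"increments":{"type":"array","items":{"type":"object","properties":{"hand":{"type":"number"},"linear":{"type":"array","items":{"type":"number"}},"roll":{"type":"number"}}}}},"required":["increments"]}

```bash
mkdir -p pics; ls
cat > h.py <<'E'
import numpy as np, cv2, pickle
from rig import readout, eyes, models
def shot(n,tag):
    p=eyes.get_image(n); cv2.imwrite(f'pics/{tag}_{n}.png',p['image'][:,:,::-1]); pickle.dump(p,open(f'{tag}_{n}.pkl','wb')); return p
def cloud(p):
    d=p['depth'];K=p['K'];R,_=cv2.Rodrigues(np.array(p['rvec'],float));t=np.array(p['tvec'],float).ravel()
    v,u=np.mgrid[:d.shape[0],:d.shape[1]]
    P=np.stack([(u-K[0,2])/K[0,0]*d,(v-K[1,2])/K[1,1]*d,d],-1)
    W=(P-t)@R
    W[d<=0]=np.nan
    return W
E
python3 - <<'E'
from h import *
s=readout.state(); print({k:np.round(v,4) for k,v in s.items()})
for n in('side','top'):
    p=shot(n,'a'); R,_=cv2.Rodrigues(np.array(p['rvec'],float)); print(n,'cam at',-R.T@np.array(p['tvec']).ravel(), p['K'].tolist(), p.get('shot'))
    W=cloud(p)
    for q in('pen','cap','holder','webcam','lens','short_a_mid','flask_mid','water_mid','eraser_mid','glue_mid'):
        try:r=models.outline_of(q,p)
        except Exception as e: print(q,e);continue
        for o in r: print(q,round(o['score'],2),np.round(o['extent']).tolist(),np.round(np.nanmedian(W[o['region']],0),3), np.round(np.nanpercentile(W[o['region']][:,2],98),3))
E
```

```text
pics
{'time_s': np.float64(0.0), 'joints': array([ 1.1028,  0.4119, -0.0127,  1.597 ,  0.0056,  1.1343, -0.0822]), 'dq': array([ 0.0008,  0.0004,  0.0002, -0.0012,  0.0001,  0.001 , -0.0011]), 'tau': array([-1.50000e-03, -5.87967e+01,  6.41100e-01, -2.91078e+01,
       -5.39000e-02,  1.81000e-02,  1.00000e-04]), 'tcp_pos': array([ 0.2431, -0.5753,  0.2218]), 'tcp_rot': array([-7.000e-04,  9.801e-01,  1.986e-01, -2.000e-04]), 'wrist_force': array([-0.5224,  0.6846, -0.9902]), 'moment': array([-0.0077, -0.0301,  0.0126]), 'grip_width': np.float64(0.0881)}
side cam at [ 0.39908023 -0.57325009  0.81329007] [[420.6044489695811, 0.0, 277.41379485344623], [0.0, 420.6044489695811, 211.33065033501362], [0.0, 0.0, 1.0]] 1
pen 0.64 [272.0, 203.0, 13.0, 43.0] [0.519 0.087 0.111] 0.149
cap 0.52 [274.0, 199.0, 7.0, 26.0] [0.519 0.088 0.133] 0.149
holder 0.68 [248.0, 210.0, 54.0, 78.0] [0.51  0.055 0.042] 0.046
webcam 0.77 [355.0, 269.0, 68.0, 98.0] [ 0.682 -0.206  0.079] 0.202
webcam 0.47 [272.0, 203.0, 9.0, 27.0] [0.519 0.089 0.129] 0.149
webcam 0.21 [249.0, 208.0, 49.0, 79.0] [0.509 0.05  0.042]
[... 810 characters left out ...]
681 -0.191  0.094] 0.205
webcam 0.52 [134.0, 177.0, 28.0, 28.0] [0.574 0.471 0.131] 0.202
lens 0.9 [353.0, 144.0, 43.0, 31.0] [ 0.681 -0.189  0.184] 0.205
short_a_mid 0.47 [251.0, 200.0, 8.0, 10.0] [0.545 0.163 0.1  ] 0.105
flask_mid 0.69 [270.0, 206.0, 9.0, 8.0] [0.518 0.103 0.147] 0.153
flask_mid 0.66 [170.0, 120.0, 34.0, 41.0] [0.712 0.35  0.188] 0.219
flask_mid 0.63 [270.0, 207.0, 4.0, 5.0] [0.52  0.103 0.148] 0.154
flask_mid 0.49 [240.0, 188.0, 71.0, 44.0] [0.518 0.106 0.045] 0.05
water_mid 0.81 [133.0, 182.0, 34.0, 22.0] [0.574 0.471 0.131] 0.202
eraser_mid 0.72 [321.0, 232.0, 38.0, 25.0] [ 0.417 -0.105  0.031] 0.037
glue_mid 0.56 [319.0, 235.0, 40.0, 21.0] [ 0.417 -0.106  0.031] 0.037
```

Run:
```python
import cv2
a=cv2.imread('pics/a_side.png');b=cv2.imread('pics/a_top.png')
cv2.imwrite('pics/a2s.png',cv2.resize(a[80:400,180:480],None,fx=2.5,fy=1.8*2.5/2.5) if 0 else cv2.resize(a[80:380,180:480],None,fx=2,fy=2))
cv2.imwrite('pics/a2t.png',cv2.resize(b[100:320,120:420],None,fx=2.6,fy=2.6))
```

```text
(no output)
```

View pics/a2s.png

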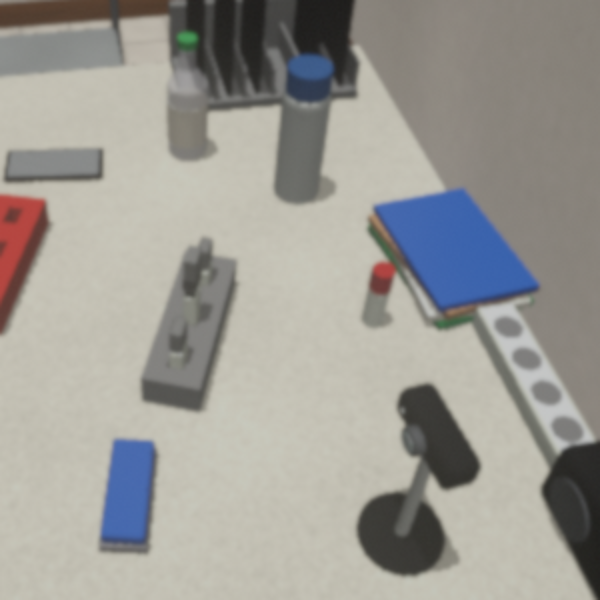

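View pics/a2t.png

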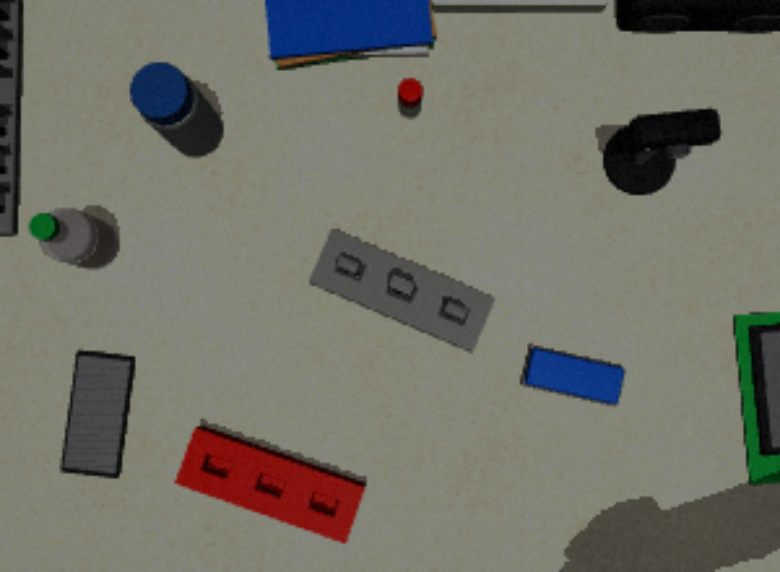

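The grey holder is at crop (400,290) in the top view, with the tall pen in the middle slot. The red look-alike is at (270,485). The webcam is at (665,150), with its lens facing down-image, roughly world -x. Next I'll measure poses.

```bash
cat > meas.py <<'E'
from h import *
def rect(P):
    (c,s,a)=cv2.minAreaRect((P*1000).astype(np.float32)); b=cv2.boxPoints((c,s,a)); 
    e=[b[1]-b[0],b[2]-b[1]]; l=max(e,key=lambda x:np.hypot(*x)); 
    ang=np.degrees(np.arctan2(l[1],l[0]))%180
    return np.round(c,1),np.round(s,1),'long axis deg',round(ang,2)
def sel(W,xy,r,z0,z1):
    m=(np.hypot(W[...,0]-xy[0],W[...,1]-xy[1])<r)&(W[...,2]>z0)&(W[...,2]<z1); return m
E
python3 - <<'E'
from meas import *
for n in('top','side'):
    p=pickle.load(open(f'a_{n}.pkl','rb'));W=cloud(p);print(n,'table z',np.nanmedian(W[150:300,200:350,2]))
    m=sel(W,(0.518,.1),.14,.036,.054);P=W[m];print('holder',rect(P[:,:2]),np.median(P,0))
    m=sel(W,(0.519,.1),.05,.11,.17);P=W[m];print('pentop',len(P),rect(P[:,:2]),P.mean(0),np.percentile(P[:,2],[50,90,98]))
    for c in((.545,.163),(.49,.04)):
        m=sel(W,c,.035,.065,.12);P=W[m];print('short',len(P),np.median(P,0),np.percentile(P[:,2],98))
    m=sel(W,(.69,-.2),.09,.16,.22);P=W[m];print('head',len(P),rect(P[:,:2]),P.mean(0),P[:,2].min(),P[:,2].max())
    m=sel(W,(.69,-.2),.09,.19,.22);P=W[m];print('headtop',len(P),rect(P[:,:2]),P.mean(0))
    m=sel(W,(.69,-.2),.1,.006,.02);P=W[m];print('base',len(P),rect(P[:,:2]),cv2.minEnclosingCircle((P[:,:2]*1000).astype(np.float32)))
E
```

```text
top table z 0.00033589158264192163
holder (array([520.8, 103.1]), array([216.5,  69.9]), 'long axis deg', np.float32(66.88)) [0.51855514 0.10315643 0.0445688 ]
pentop 62 (array([520.2, 102.6]), array([27.7, 16.2]), 'long axis deg', np.float32(67.31)) [0.51953033 0.10272314 0.14535217] [0.14767852 0.15117352 0.15343106]
short 55 [0.54522753 0.16486061 0.10049605] 0.10466961318736138
short 52 [0.49370113 0.03987773 0.10020545] 0.10602239422947597
head 502 (array([ 680.9, -195.1]), array([49.5, 94.2]), 'long axis deg', np.float32(94.53)) [ 0.68300769 -0.19282299  0.19872528] 0.17274906395683973 0.2083567102941515
headtop 461 (array([ 680.9, -195.3]), array([49.5, 93.9]), 'long axis deg', np.float32(94.53)) [ 0.68408571 -0.19381381  0.2001013 ]
base 428 (array([ 683.9, -191.5]), array([187.4, 156.7]), 'long axis deg', np.float32(28.75)) ((686.3690795898438, -196.25558471679688), 97.04883575439453)
side table z -0.0016070194413222787
holder (array([520.6,  98. ]), array([220.3,  70.6]), 'long axis deg', np.float32(66.76)) [0.51344446 0.07079344 0.0430762 ]
pentop 157 (array([520.6,  97.5]), array([30.6, 16.2]), 'long axis deg', np.float32(66.15)) [0.51993065 0.09223456 0.13516587] [0.14034061 0.14775572 0.14927336]
short 84 [0.54774617 0.15344521 0.09527711] 0.1019525429549899
short 140 [0.49288872 0.02638888 0.09472604] 0.1017886739975213
head 1351 (array([ 680.3, -201.4]), array([47.6, 94.1]), 'long axis deg', np.float32(95.87)) [ 0.68112731 -0.20783293  0.19509458] 0.16944728615035362 0.20345856248552904
headtop 1072 (array([ 680.3, -201.3]), array([47.4, 93.9]), 'long axis deg', np.float32(95.87)) [ 0.68312168 -0.20500169  0.19843096]
base 1262 (array([ 686.8, -200.6]), array([87. , 88.2]), 'long axis deg', np.float32(145.99)) ((687.89697265625, -200.1715545654297), 45.52226638793945)
```

```bash
cat >> h.py <<'E'
def incr(xyz,jaw_deg=None):
    s=readout.state();q=np.array(s['tcp_rot'])
    from scipy.spatial.transform import Rotation as Ro
    M=Ro.from_quat(np.r_[q[1:],q[0]]).as_matrix(); d=M.T@(np.array(xyz)-s['tcp_pos'])*100
    ja=np.degrees(np.arctan2(M[1,1],M[0,1])); r=None
    if jaw_deg is not None: r=-((jaw_deg-ja+180)%360-180)
    print('tcp',np.round(s['tcp_pos'],4),'jaw',round(ja,2),'tilt z',np.round(M[:,2],4),'lin cm',np.round(d,2),'roll',r,'F',np.round(s['wrist_force'],2),'w',round(float(s['grip_width']),4),'t',s['time_s'],'q',np.round(s['joints'],2))
E
python3 - <<'E'
from meas import *
incr((.5203,.100,.20),-113.1)
# webcam head fit: model-silhouette of box 36x95 + lens, on top surface pts
from scipy.optimize import minimize
for n in('top','side'):
    p=pickle.load(open(f'a_{n}.pkl','rb'));W=cloud(p)
    m=sel(W,(.69,-.2),.09,.19,.215);P=W[m][:,:2]*1000
    best=None
    for yaw in np.arange(-5,16,.5):
        a=np.radians(yaw);R=np.array([[np.cos(a),np.sin(a)],[-np.sin(a),np.cos(a)]]);Q=P@R.T
        # back edge / side edges / front edge away from lens
        y0,y1=np.percentile(Q[:,1],[.5,99.5]);yc=(y0+y1)/2
        bins=np.linspace(y0+3,y1-3,13);mx=[];mn=[];cc=[]
        for i in range(12):
            k=(Q[:,1]>=bins[i])&(Q[:,1]<bins[i+1])
            if k.sum()>2: mx.append(Q[k,0].max());mn.append(Q[k,0].min());cc.append((bins[i]+bins[i+1])/2-yc)
        mx=np.array(mx);sl=np.polyfit(cc,mx,1)[0]
        if best is None or abs(sl)<best[0]: best=(abs(sl),yaw,yc,y1-y0,np.median(mx),np.round(mn,1),np.round(mx,1))
    print(n,best)
E
```

```text
tcp [ 0.2433 -0.5757  0.2227] jaw -67.09 tilt z [ 0.e+00 -1.e-04 -1.e+00] lin cm [ 51.82 -51.46   2.26] roll 46.006365690486405 F [ 0.62 -0.36 -0.28] w 0.088 t 1.1 q [ 1.1   0.41 -0.01  1.6   0.01  1.13 -0.08]
top (np.float64(0.002401664837442377), np.float64(6.0), np.float64(-265.15940475770844), np.float64(92.60414301934645), np.float64(678.9378131482711), array([645.3, 644.9, 645.8, 646.2, 636.6, 633.8, 632.1, 636.3, 644.7,
       645.8, 645.7, 646.4]), array([678.5, 678.8, 680.7, 681. , 678.3, 678.4, 681.7, 678.1, 678.5,
       679.9, 680.4, 679.1]))
side (np.float64(0.0004184194031828301), np.float64(6.0), np.float64(-271.75297661462906), np.float64(91.8704717830615), np.float64(678.4554642256389), array([644.8, 644.2, 644.9, 644.5, 634.7, 632.1, 631.8, 633.3, 644.3,
       644.9, 644.4, 644.7]), array([679.2, 678.4, 678.5, 678.4, 678.7, 678. , 678.6, 678.8, 677.9,
       678.2, 678.4, 679.3]))
```

send_rows([
  {"hand":0.3,"linear":[2.5,-2.5,0],"roll":2},
  {"hand":0,"linear":[5.5,-5.5,0],"roll":5},
  {"hand":0,"linear":[8.5,-8.5,0],"roll":8},
  {"hand":0,"linear":[11.5,-11.5,0],"roll":11},
  {"hand":0,"linear":[14.5,-14.5,0],"roll":14},
  {"hand":0,"linear":[17.5,-17.5,0],"roll":17},
  {"hand":0,"linear":[20.5,-20.5,0],"roll":20},
  {"hand":0,"linear":[23.5,-23.5,0],"roll":23},
  {"hand":0,"linear":[26.5,-26.5,0],"roll":26},
  {"hand":0,"linear":[29.5,-29.5,0],"roll":29},
  {"hand":0,"linear":[32,-32,0],"roll":32},
  {"hand":0,"linear":[33,-33,0],"roll":34},
])

```text
time_s: 2.3
tcp_pos: [0.42, -0.1398, 0.223]
tcp_rot: [-0.0, 0.995, -0.095, 0.001]
wrist_force: [-0.0, -0.4, 0.6]
grip_width: 0.0005
```

```bash
python3 -c "
from h import *
incr((.5203,.100,.20),-113.1)"
```

```text
tcp [ 0.42   -0.1398  0.223 ] jaw -100.96 tilt z [ 1.2e-03  5.0e-04 -1.0e+00] lin cm [  5.28 -25.45   2.33] roll 12.141168642427289 F [-0.04 -0.45  0.58] w 0.0005 t 2.3 q [ 0.45  0.11 -0.26  2.    0.03  1.03 -1.58]
```

send_rows([
  {"hand":0,"linear":[0.6,-3,0],"roll":2},
  {"hand":0,"linear":[1.2,-6,0.3],"roll":4},
  {"hand":0,"linear":[1.8,-9,0.6],"roll":6},
  {"hand":0,"linear":[2.5,-12,0.9],"roll":8},
  {"hand":0,"linear":[3.1,-15,1.2],"roll":9},
  {"hand":0,"linear":[3.7,-18,1.5],"roll":10},
  {"hand":0,"linear":[4.3,-21,1.8],"roll":11},
  {"hand":0,"linear":[4.8,-23.5,2.0],"roll":12},
  {"hand":0,"linear":[5.2,-25,2.3],"roll":12.1},
  {"hand":0,"linear":[5.3,-25.4,2.3],"roll":12.1},
  {"hand":0,"linear":[5.3,-25.4,2.3],"roll":12.1},
  {"hand":0,"linear":[5.3,-25.4,2.3],"roll":12.1},
])

```text
time_s: 3.5
tcp_pos: [0.5202, 0.0984, 0.2004]
tcp_rot: [-0.0, 0.98, -0.2, 0.001]
wrist_force: [-0.4, 0.1, -0.1]
grip_width: 0.0006
```

Run:
```python
from meas import *
incr((.5203,.100,.20),-113.1)
for n in('side','top'):
    p=shot(n,'b');W=cloud(p)
    for z0,z1 in((.19,.215),(.20,.25),(.25,.30),(.3,.4),(.4,.6)):
        m=sel(W,(.52,.1),.12,z0,z1);P=W[m]
        if len(P)>5: print(n,z0,len(P),rect(P[:,:2]),np.round(P.mean(0),4))
    im=p['image'][:,:,::-1]
    if n=='side': cv2.imwrite('pics/b2s.png',cv2.resize(im[100:300,180:380],None,fx=3,fy=3))
```

```text
tcp [0.5202 0.0984 0.2004] jaw -113.11 tilt z [ 1.e-03 -1.e-04 -1.e+00] lin cm [-0.05 -0.15  0.04] roll -0.012271819273735218 F [-0.36  0.12 -0.1 ] w 0.0006 t 3.5 q [ 0.04  0.3  -0.4   1.84  0.13  1.03 -2.38]
side 0.19 54 (array([522. ,  88.6]), array([27.3, 13.7]), 'long axis deg', np.float32(11.03)) [0.5198 0.0883 0.2061]
side 0.2 50 (array([520.9,  88.1]), array([25.4, 11.6]), 'long axis deg', np.float32(2.29)) [0.5194 0.0881 0.2067]
side 0.25 417 (array([521.3,  93.8]), array([162.4,  65.6]), 'long axis deg', np.float32(66.68)) [0.5155 0.0565 0.2908]
side 0.3 2059 (array([523.1,  94.3]), array([179.7,  76.9]), 'long axis deg', np.float32(69.84)) [0.5126 0.0631 0.3359]
side 0.4 6775 (array([496.5,  71.3]), array([167.5,  80.5]), 'long axis deg', np.float32(13.9)) [0.5122 0.0525 0.5226]
top 0.3 106 (array([521.1,  99.9]), array([177. ,  64.9]), 'long axis deg', np.float32(66.98)) [0.5325 0.1524 0.3227]
top 0.4 812 (array([527.9, 104.2]), array([ 80.5, 111. ]), 'long axis deg', np.float32(116.81)) [0.5374 0.1111 0.5885]
```

View pics/b2s.png

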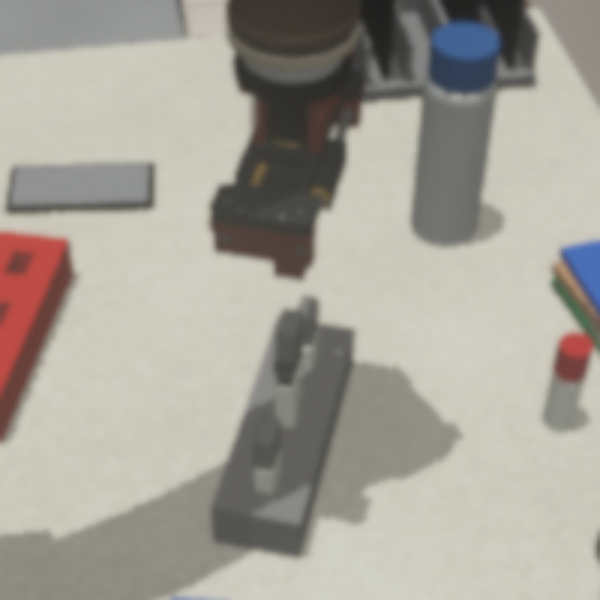

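View pics/b_top.png

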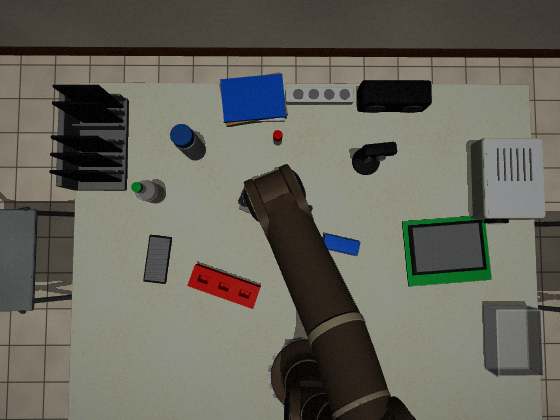

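send_rows([
  {"hand":0,"linear":[0,-0.3,1.5],"roll":0},
  {"hand":0,"linear":[0,-0.3,3],"roll":0},
  {"hand":0,"linear":[0,-0.3,4.3],"roll":0},
  {"hand":0,"linear":[0,-0.3,4.3],"roll":0},
  {"hand":0,"linear":[0,-0.3,4.3],"roll":0},
])

```text
time_s: 4.1
tcp_pos: [0.5215, 0.1007, 0.1576]
tcp_rot: [-0.0, 0.98, -0.201, 0.001]
wrist_force: [0.1, 0.4, 0.6]
grip_width: 0.0004
```

Run:
```python
from meas import *
incr((.5203,.101,.15),-113.1)
p=shot('side','c');W=cloud(p)
a=np.radians(66.9);ey=np.array([np.cos(a),np.sin(a)]);ex=np.array([np.sin(a),-np.cos(a)])
for z0,z1 in((.10,.115),(.115,.13),(.13,.142),(.16,.17),(.17,.18),(.18,.19),(.19,.2),(.2,.21),(.21,.22)):
    m=sel(W,(.52,.1),.05,z0,z1);P=W[m][:,:2]*1000-[520,100]
    if len(P)>5: print(z0,len(P),'ex',np.round(np.percentile(P@ex,[2,50,98]),1),'ey',np.round(np.percentile(P@ey,[2,50,98]),1))
im=p['image'][:,:,::-1]
cv2.imwrite('pics/c2s.png',cv2.resize(im[150:270,220:340],None,fx=5,fy=5,interpolation=cv2.INTER_CUBIC))
R,t=np.array(p['rvec'],float),np.array(p['tvec'],float)
s=readout.state();tc=s['tcp_pos']
def pr(X): return cv2.projectPoints(np.array(X,float).reshape(-1,1,3),R,t,p['K'],None)[0].reshape(-1,2)
```

```text
tcp [0.5215 0.1007 0.1576] jaw -113.17 tilt z [ 1.1e-03 -1.0e-04 -1.0e+00] lin cm [-0.12  0.02  0.76] roll -0.06884673722009893 F [0.13 0.41 0.61] w 0.0004 t 4.1 q [ 0.03  0.35 -0.39  1.88  0.16  0.94 -2.41]
0.1 44 ex [-6.8  4.1  9.7] ey [-16.6 -13.7   8.5]
0.115 40 ex [-4.6  5.3  9.6] ey [-16.  -13.9   9.4]
0.13 32 ex [-4.7  4.9  9.4] ey [-16.7 -13.8   9.1]
0.16 19 ex [-7.   3.8 13.9] ey [-11.   -9.4  -7.6]
```

View pics/c2s.png

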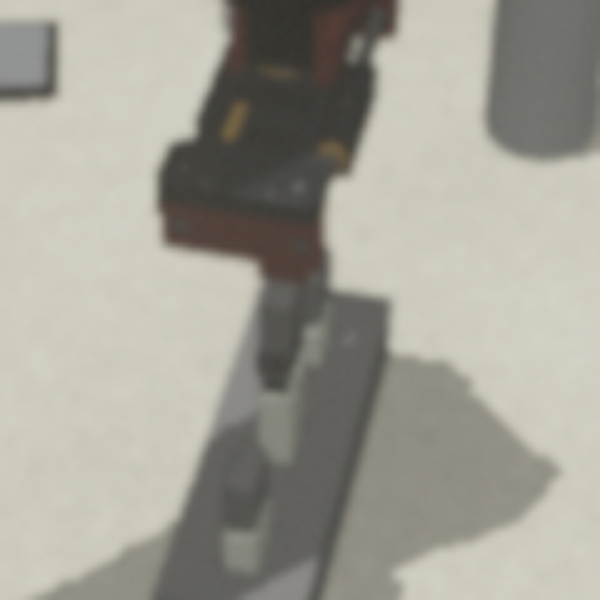

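send_rows([
  {"hand":0,"linear":[-0.17,-0.16,0.2],"roll":0},
  {"hand":0,"linear":[-0.17,-0.16,0.5],"roll":0},
  {"hand":0,"linear":[-0.17,-0.16,0.6],"roll":0},
  {"hand":0,"linear":[-0.17,-0.16,0.6],"roll":0},
])

```text
time_s: 4.55
tcp_pos: [0.5207, 0.103, 0.1519]
tcp_rot: [-0.0, 0.98, -0.201, 0.001]
wrist_force: [-0.7, -0.8, 0.6]
grip_width: 0.0003
```

```bash
python3 -c "
from h import *
incr((.5206,.1028,.150),-113.1)"
```

```text
tcp [0.5207 0.103  0.1519] jaw -113.16 tilt z [ 0.0018 -0.     -1.    ] lin cm [-0.    0.03  0.19] roll -0.0570502645423403 F [-0.66 -0.81  0.57] w 0.0003 t 4.55 q [ 0.02  0.36 -0.39  1.89  0.17  0.93 -2.42]
```

send_rows([
  {"hand":0,"linear":[0,0,0.2],"roll":0},
  {"hand":0,"linear":[0,0,0.4],"roll":0},
  {"hand":0,"linear":[0,0,0.5],"roll":0},
  {"hand":0,"linear":[0,0,0.5],"roll":0},
])

```text
time_s: 4.95
tcp_pos: [0.5209, 0.1031, 0.147]
tcp_rot: [-0.0, 0.98, -0.201, 0.001]
wrist_force: [0.9, -0.2, 2.4]
grip_width: 0.0006
```

send_rows([
  {"hand":0,"linear":[0,0,0.1],"roll":0},
  {"hand":0,"linear":[0,0,0.2],"roll":0},
  {"hand":0,"linear":[0,0,0.3],"roll":0},
  {"hand":0,"linear":[0,0,0.3],"roll":0},
])

```text
time_s: 5.35
tcp_pos: [0.5209, 0.1031, 0.1438]
tcp_rot: [-0.0, 0.98, -0.201, 0.001]
wrist_force: [-0.5, 0.1, 2.7]
grip_width: 0.0006
```

send_rows([
  {"hand":0,"linear":[0,0,0.1],"roll":0},
  {"hand":0,"linear":[0,0,0.2],"roll":0},
  {"hand":0,"linear":[0,0,0.3],"roll":0},
  {"hand":0,"linear":[0,0,0.3],"roll":0},
])

```text
time_s: 5.75
tcp_pos: [0.5208, 0.1031, 0.1406]
tcp_rot: [-0.0, 0.98, -0.201, 0.001]
wrist_force: [0.2, 0.5, 1.8]
grip_width: 0.0003
```

send_rows([
  {"hand":0,"linear":[0,0,0.1],"roll":0},
  {"hand":0,"linear":[0,0,0.2],"roll":0},
  {"hand":0,"linear":[0,0,0.2],"roll":0},
])

```text
time_s: 6.05
tcp_pos: [0.5222, 0.1035, 0.1402]
tcp_rot: [-0.001, 0.98, -0.201, 0.002]
wrist_force: [-0.2, -0.9, 14.4]
grip_width: 0.0004
```

send_rows([
  {"hand":0,"linear":[0,0,-0.5],"roll":0},
  {"hand":0,"linear":[-0.1,0,-1.5],"roll":0},
  {"hand":0.6,"linear":[-0.1,0,-3],"roll":0},
  {"hand":0.6,"linear":[-0.1,0,-3],"roll":0},
  {"hand":0.6,"linear":[-0.1,0,-3],"roll":0},
  {"hand":0.6,"linear":[-0.1,0,-3],"roll":0},
  {"hand":0.6,"linear":[-0.1,0,-3],"roll":0},
])

```text
time_s: 6.75
tcp_pos: [0.5207, 0.1037, 0.1695]
tcp_rot: [-0.001, 0.98, -0.201, 0.002]
wrist_force: [-0.3, -0.2, -0.3]
grip_width: 0.037
```

Run:
```python
from meas import *
incr((.5206,.1028,.097),-113.1)
p=shot('side','d');W=cloud(p)
m=sel(W,(.519,.097),.03,.10,.155);P=W[m];print(len(P),np.percentile(P[:,2],[90,95,98,100]))
p=pickle.load(open('c_side.pkl','rb'));W=cloud(p)
im=cv2.imread('pics/d_side.png')
cv2.imwrite('pics/d2s.png',cv2.resize(im[150:270,220:340],None,fx=5,fy=5,interpolation=cv2.INTER_CUBIC))
```

```text
tcp [0.5207 0.1037 0.1695] jaw -113.16 tilt z [ 3.8e-03  4.0e-04 -1.0e+00] lin cm [0.   0.1  7.25] roll -0.059272895776814494 F [-0.31 -0.22 -0.25] w 0.037 t 6.75 q [ 0.03  0.34 -0.39  1.87  0.15  0.96 -2.41]
147 [0.13864194 0.13902772 0.1398224  0.14060178]
```

View pics/d2s.png

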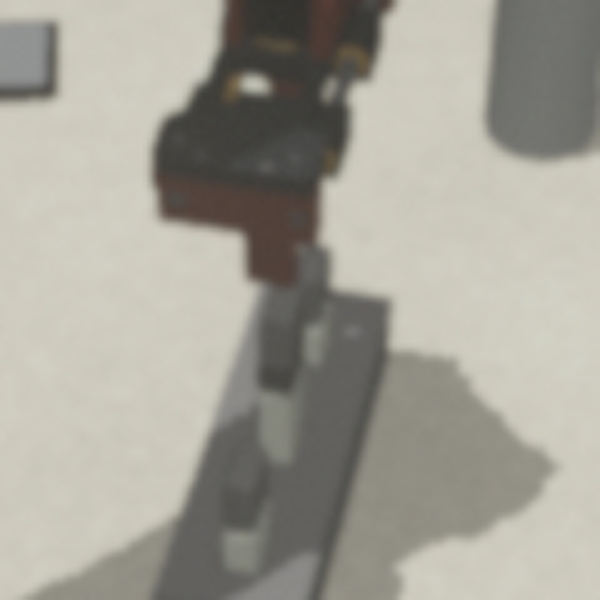

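send_rows([
  {"hand":0.6,"linear":[0,0.1,0],"roll":0},
  {"hand":0.6,"linear":[0,0.1,0],"roll":0},
  {"hand":0.6,"linear":[0,0.1,1.5],"roll":0},
  {"hand":0.6,"linear":[0,0.1,3],"roll":0},
  {"hand":0.6,"linear":[0,0.1,4.5],"roll":0},
  {"hand":0.6,"linear":[0,0.1,6],"roll":0},
  {"hand":0.6,"linear":[0,0.1,7],"roll":0},
  {"hand":0.6,"linear":[0,0.1,7.2],"roll":0},
  {"hand":0.6,"linear":[0,0.1,7.2],"roll":0},
  {"hand":0.6,"linear":[0,0.1,7.2],"roll":0},
])

```text
time_s: 7.8
tcp_pos: [0.5211, 0.103, 0.0982]
tcp_rot: [-0.001, 0.98, -0.201, 0.002]
wrist_force: [-0.1, 0.3, -0.7]
grip_width: 0.053
```

Run:
```python
from meas import *
incr((.5206,.1028,.097),-113.1)
p=shot('side','e')
im=cv2.imread('pics/e_side.png')
cv2.imwrite('pics/e2s.png',cv2.resize(im[150:270,220:340],None,fx=5,fy=5,interpolation=cv2.INTER_CUBIC))
```

```text
tcp [0.5211 0.103  0.0982] jaw -113.16 tilt z [ 4.8e-03  7.0e-04 -1.0e+00] lin cm [-0.04  0.04  0.12] roll -0.06014708523753143 F [-0.15  0.3  -0.74] w 0.053 t 7.8 q [ 0.01  0.43 -0.37  1.94  0.21  0.81 -2.45]
```

View pics/e2s.png

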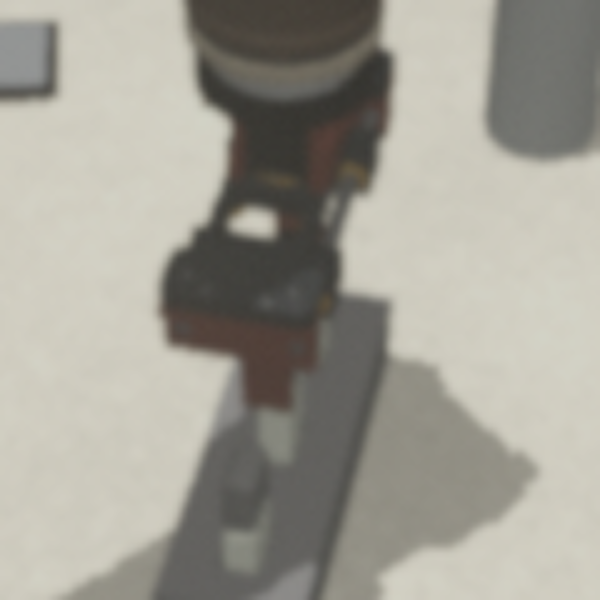

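Fingers straddle the cap with no contact forces. Closing.

send_rows([
  {"hand":0.3,"linear":[0,0,0],"roll":0},
  {"hand":0.2,"linear":[0,0,0],"roll":0},
  {"hand":0.1,"linear":[0,0,0],"roll":0},
  {"hand":0,"linear":[0,0,0],"roll":0},
  {"hand":0,"linear":[0,0,0],"roll":0},
  {"hand":0,"linear":[0,0,0],"roll":0},
  {"hand":0,"linear":[0,0,0],"roll":0},
  {"hand":0,"linear":[0,0,0],"roll":0},
])

```text
time_s: 8.65
tcp_pos: [0.521, 0.1027, 0.0982]
tcp_rot: [-0.001, 0.98, -0.201, 0.002]
wrist_force: [-1.4, -1.3, 0.9]
grip_width: 0.0277
```

send_rows([
  {"hand":0,"linear":[0,0,-0.5],"roll":0},
  {"hand":0,"linear":[0,0,-1.5],"roll":0},
  {"hand":0,"linear":[0,0,-3],"roll":0},
  {"hand":0,"linear":[0,0,-4.5],"roll":0},
  {"hand":0,"linear":[0,0,-6],"roll":0},
  {"hand":0,"linear":[0,0,-7.5],"roll":0},
  {"hand":0,"linear":[0,0,-9],"roll":0},
  {"hand":0,"linear":[0,0,-10.5],"roll":0},
  {"hand":0,"linear":[0,0,-11.5],"roll":0},
  {"hand":0,"linear":[0,0,-11.5],"roll":0},
  {"hand":0,"linear":[0,0,-11.5],"roll":0},
])

```text
time_s: 9.75
tcp_pos: [0.5205, 0.1027, 0.2133]
tcp_rot: [-0.001, 0.98, -0.201, 0.002]
wrist_force: [0.3, -0.3, -1.6]
grip_width: 0.028
```

Run:
```python
from meas import *
incr((.538,-.211,.21),-84)
p=shot('side','f');W=cloud(p)
m=sel(W,(.519,.097),.04,.10,.22);P=W[m];print(len(P),np.nanmin(P[:,2]))
im=cv2.imread('pics/f_side.png')
cv2.imwrite('pics/f2s.png',cv2.resize(im[130:280,210:360],None,fx=4,fy=4,interpolation=cv2.INTER_CUBIC))
```

```text
tcp [0.5205 0.1027 0.2133] jaw -113.17 tilt z [ 5.1e-03  3.0e-04 -1.0e+00] lin cm [13.95 28.15  0.33] roll -29.166882602114583 F [ 0.32 -0.33 -1.55] w 0.028 t 9.75 q [ 0.04  0.29 -0.4   1.82  0.13  1.05 -2.38]
266 0.12543854437657032
```

View pics/f2s.png

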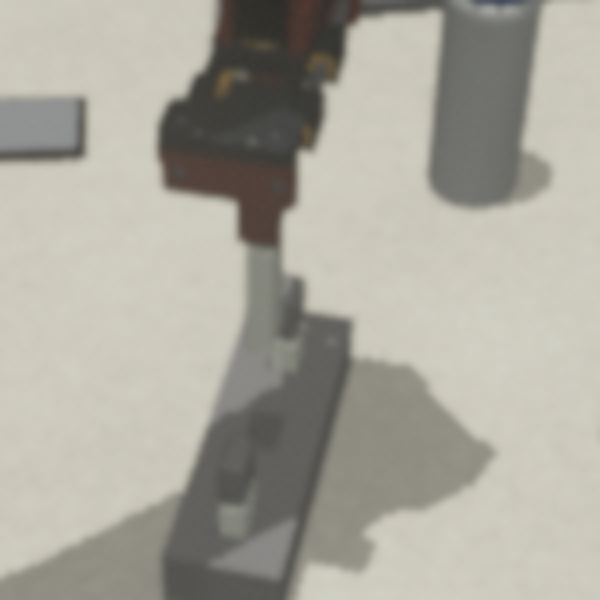

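send_rows([
  {"hand":0,"linear":[0.7,1.4,0],"roll":-2},
  {"hand":0,"linear":[2.1,4.2,0],"roll":-5},
  {"hand":0,"linear":[3.6,7.3,0],"roll":-8},
  {"hand":0,"linear":[5.1,10.3,0],"roll":-11},
  {"hand":0,"linear":[6.6,13.3,0],"roll":-14},
  {"hand":0,"linear":[8.1,16.3,0],"roll":-17},
  {"hand":0,"linear":[9.6,19.4,0],"roll":-20},
  {"hand":0,"linear":[11.1,22.4,0.2],"roll":-23},
  {"hand":0,"linear":[12.3,24.8,0.3],"roll":-26},
  {"hand":0,"linear":[13.2,26.7,0.4],"roll":-28},
  {"hand":0,"linear":[13.7,27.7,0.4],"roll":-29},
  {"hand":0,"linear":[13.9,28.1,0.4],"roll":-29.2},
])

```text
time_s: 11.0
tcp_pos: [0.5368, -0.2119, 0.2076]
tcp_rot: [-0.0, 0.999, 0.052, 0.001]
wrist_force: [0.6, -0.3, -1.1]
grip_width: 0.0277
```

send_rows([
  {"hand":0,"linear":[0,0,0],"roll":0},
  {"hand":0,"linear":[0,0,0],"roll":0},
  {"hand":0,"linear":[0,0,0],"roll":0},
])

```text
time_s: 11.3
tcp_pos: [0.5368, -0.2108, 0.2075]
tcp_rot: [-0.0, 0.999, 0.052, 0.001]
wrist_force: [-0.2, -0.0, -0.6]
grip_width: 0.0278
```

Run:
```python
from meas import *
incr((.537,-.2115,.2082),-84)
a=np.radians(6);R2=np.array([[np.cos(a),np.sin(a)],[-np.sin(a),np.cos(a)]])
tc=readout.state()['tcp_pos'][:2]*1000;print('tcp in cam frame',R2@tc)
for n in('side','top'):
    p=shot(n,'g');W=cloud(p)
    for z0,z1 in((.12,.14),(.14,.16),(.16,.18),(.18,.2),(.21,.24),(.27,.35),(.29,.32)):
        m=sel(W,(.538,-.21),.12,z0,z1);P=W[m];P=P[P[:,0]<.64]
        if len(P)>9:
            Q=P[:,:2]*1000@R2.T; print(n,z0,len(P),rect(P[:,:2]),'x\'',np.round(np.percentile(Q[:,0],[2,50,98]),1),'y\'',np.round(np.percentile(Q[:,1],[2,50,98]),1),'zmin',P[:,2].min())
    m=sel(W,(.69,-.2),.09,.19,.215);Q=W[m][:,:2]*1000@R2.T
    print('head',np.round(np.percentile(Q,[.5,99.5],axis=0),1))
    im=p['image'][:,:,::-1]
    cv2.imwrite(f'pics/g2{n}.png',cv2.resize(im[150:400,230:480] if n=='side' else im[100:300,250:450],None,fx=2.4,fy=2.4,interpolation=cv2.INTER_CUBIC))
```

```text
tcp [ 0.5368 -0.2108  0.2075] jaw -84.01 tilt z [ 0.0022  0.001  -1.    ] lin cm [ 0.01  0.07 -0.07] roll -0.007733865251395855 F [-0.16 -0.01 -0.61] w 0.0278 t 11.3 q [ 0.55  0.37 -0.33  1.72  0.13  1.08 -1.29]
tcp in cam frame [ 511.85028612 -265.77217765]
side 0.12 79 (array([ 531.6, -218.2]), array([13.3, 29.6]), 'long axis deg', np.float32(128.32)) x' [503.3 505.4 518.5] y' [-282.9 -281.1 -258.3] zmin 0.12011863059864669
side 0.14 84 (array([ 531.4, -217.9]), array([13.9, 29.8]), 'long axis deg', np.float32(127.34)) x' [503.1 504.7 518. ] y' [-282.8 -280.8 -257.2] zmin 0.14038198906629398
side 0.16 71 (array([ 529.7, -216.5]), array([10.6, 27.6]), 'long axis deg', np.float32(118.28)) x' [502.9 504.1 512.2] y' [-282.3 -278.2 -256.8] zmin 0.16012554415199318
side 0.18 57 (array([ 529.7, -216.2]), array([ 6.3, 26.5]), 'long axis deg', np.float32(110.5)) x' [503.2 503.8 510.2] y' [-282.6 -272.5 -257.5] zmin 0.18011554271107583
side 0.21 57 (array([ 528.8, -224.1]), array([ 5.3, 27. ]), 'long axis deg', np.float32(101.11)) x' [500.8 502.9 505.9] y' [-291.6 -286.4 -265.3] zmin 0.21050767564390307
side 0.27 3660 (array([ 537.5, -213.5]), array([ 67. , 177.9]), 'long axis deg', np.float32(96.04)) x' [479.4 500.7 542.1] y' [-356.5 -306.3 -189.7] zmin 0.27077954272548754
side 0.29 1382 (array([ 537.6, -214.1]), array([ 67. , 174.9]), 'long axis deg', np.float32(96.04)) x' [479.2 490.  543.3] y' [-355.  -297.  -194.1] zmin 0.29000040911843206
head [[ 632.8 -317.8]
 [ 678.6 -225.7]]
top 0.27 556 (array([ 531.5, -155.6]), array([66.6, 70.5]), 'long axis deg', np.float32(96.74)) x' [480.7 511.  543.8] y' [-237.2 -200.  -175.8] zmin 0.2814450255605485
top 0.29 87 (array([ 532. , -157.4]), array([66.3, 67.7]), 'long axis deg', np.float32(95.93)) x' [479.5 488.2 544.8] y' [-242.5 -226.  -201.3] zmin 0.29016821348416216
head [[ 633.9 -311.7]
 [ 680.5 -218.7]]
```

View pics/g2side.png

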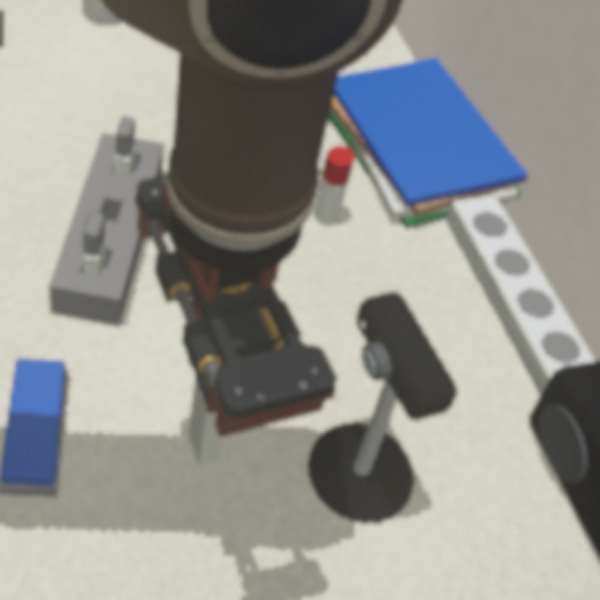

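View pics/g2top.png

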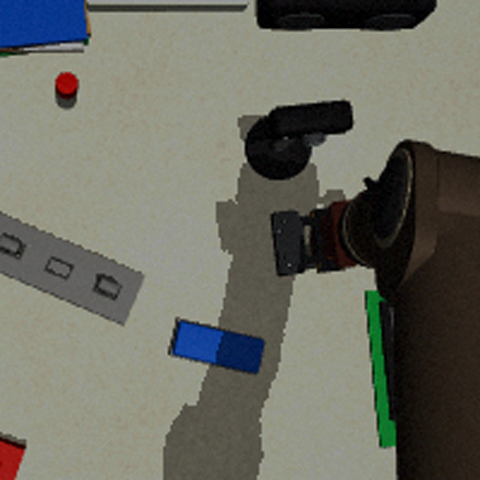

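send_rows([
  {"hand":0,"linear":[0.05,0.2,-0.07],"roll":0},
  {"hand":0,"linear":[0.05,0.2,-0.07],"roll":0},
  {"hand":0,"linear":[0.05,0.2,-0.07],"roll":0},
  {"hand":0,"linear":[0.05,0.2,-0.07],"roll":0},
  {"hand":0,"linear":[0.05,0.2,-0.07],"roll":0},
])

```text
time_s: 11.9
tcp_pos: [0.5376, -0.213, 0.2084]
tcp_rot: [-0.0, 0.999, 0.052, 0.001]
wrist_force: [0.4, -0.5, -0.2]
grip_width: 0.0275
```

Run:
```python
from meas import *
incr((.537,-.2125,.2082),-84)
a=np.radians(6);R2=np.array([[np.cos(a),np.sin(a)],[-np.sin(a),np.cos(a)]])
s=readout.state();print('tcp cam frame',R2@s['tcp_pos'][:2]*1000,s['dq'].round(3))
p=shot('side','k');W=cloud(p)
m=sel(W,(.538,-.21),.035,.09,.2);P=W[m];print('foot z',np.percentile(P[:,2],[0,1,2]))
for z0,z1 in((.12,.14),(.14,.16),(.16,.18)):
    P=W[sel(W,(.538,-.21),.05,z0,z1)];Q=P[:,:2]*1000@R2.T;print(np.round(np.percentile(Q,[2,98],axis=0),1).tolist())
m=sel(W,(.69,-.2),.09,.19,.215);Q=W[m][:,:2]*1000@R2.T;print('head',np.round(np.percentile(Q,[.5,99.5],axis=0),1).tolist())
# barrel top boundary (grey cap) and holder/others unchanged
W0=cloud(pickle.load(open('a_side.pkl','rb')))
for nm,c,r,z0,z1 in(('eraser',(.417,-.12),.09,.02,.05),('glue',(.749,.079),.04,.03,.11),('shortb',(.493,.03),.03,.065,.12),('base',(.688,-.2),.07,.006,.02)):
    for w in(W0,W): 
        P=w[sel(w,c,r,z0,z1)];print(nm,len(P),np.round(np.median(P,0),4))
```

```text
tcp [ 0.5376 -0.213   0.2084] jaw -84.01 tilt z [ 2.4e-03  7.0e-04 -1.0e+00] lin cm [-0.05 -0.05  0.02] roll -0.009298973328213833 F [ 0.44 -0.45 -0.19] w 0.0275 t 11.9 q [ 0.55  0.37 -0.33  1.72  0.13  1.08 -1.29]
tcp cam frame [ 512.34633567 -267.98080828] [ 0.     0.    -0.001 -0.001 -0.     0.    -0.001]
foot z [0.11842018 0.12138813 0.12256033]
[[503.7, -285.1], [518.6, -258.9]]
[[503.8, -284.9], [517.9, -259.0]]
[[504.0, -284.7], [513.2, -260.4]]
head [[632.9, -317.6], [678.6, -226.2]]
eraser 1134 [ 0.4158 -0.1202  0.0298]
eraser 1138 [ 0.4161 -0.1202  0.0299]
glue 279 [0.7497 0.0794 0.0742]
glue 275 [0.7498 0.0793 0.0767]
shortb 140 [0.4929 0.0264 0.0947]
shortb 141 [0.4927 0.0277 0.0951]
base 1262 [ 0.6832 -0.2059  0.0102]
base 1264 [ 0.6829 -0.206   0.0103]
```

```bash
python3 -c "
from rig import sign_off; print(sign_off())"
```

```text
the job is handed in; nothing more can be done
None
```

I pressed the cap home, took the pen out and handed the job in with the arm still holding the pen in front of the webcam. It took about 12 s of robot time. No verdict is reported.

- **Cap:** With the pen standing in its slot, I pressed the cap with closed fingers. The fingertips met a hard stop at z = 0.140 m with 14.4 N. The side camera then read the cap top at 0.140 m, down from about 0.149 m.
- **Show pose:** I gripped the cap on its narrow sides, so the broad faces stay clear. In the side view the pen is about 120 mm from the lens and within about 1 mm of the lens axis. It is square to the lens by the measured webcam yaw of 6.0°. The foot is at about 0.12 m, which puts the pen's middle at about 0.185 m. Tilt is about 0.2°.
- **Other things:** The eraser, glue stick, one short pen and webcam base read the same before and after. I did not re-measure the flask, water bottle or other short pen. No force beyond the press suggested a bump.
- **Disagreement:** The two cameras disagreed sideways by 5 to 7 mm. I used the gripper's known position to correct for this. About 3 mm of disagreement on the lens's sideways position remained, so I took a middle value. By the top camera the pen may be about 2 mm off the lens axis.

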